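# Lay the display bracket on its rest

### The arm

A 6-joint arm with a two-finger parallel gripper is mounted at the origin on the work surface. World frame = base frame: x ahead of the robot, y to its left, z up, the work surface at z = 0. Lengths are in m, angles in rad, forces in N, time in s.
With the tool pointing down it reaches from about 0.35 to 0.875 m from the base axis. Payload 4.2 kg.
Tool frame: the origin (TCP) lies midway between the tips of the shut fingers; the grasp point (between the pads) lies grip_depth behind it (grip_depth is the distance from the TCP to the grasp point, in m); z points along the fingers, y is the line along which they close (so a half turn about z gives the same grasp; the last joint's range is limited). The gripper opens to 87 mm and grips with 3 to 60 N. Pads are 19 mm wide; open, the fingers measure 117 mm over their backs; the gripper's body (75 mm by 190 mm) begins 51 mm behind the grasp point.
Start: joints at [1.395, 0.385, 0.008, 0, -1.194, -0.259], TCP at [0.263, 0.567, 0.223] pointing down, gripper open.
Joint ranges: [-3.14, 3.14], [-1.21, 2.06], [-1.07, 1.41], [-3.16, 2.05], [-2.99, -0.16], [-3.1, 3.1]. Speed limits (rad/s): [2.79, 2.79, 3.14, 3.14, 3.14, 3.14].

### API

Orientations are given as [roll, pitch, yaw] about the fixed x, y, z axes, in that order (R = Rz(yaw) Ry(pitch) Rx(roll)).
In Python, from station import sense, snapshot, calibration, sign_off, grip_depth gives the robot as it stands. The module is installed in compiled form; this text tells all that it offers.
- The arm moves only by the tool move_arm, never from a script. Its argument "motion" is a list of rows, each a list of 7 numbers: the closure in counts, from 0 (fully open) to 255 (shut), then the shift along the world's x, y, z scaled (see below), then the turn, a rotation vector about the world's x, y, z scaled (see below). A call has 1 to 20 rows; each row shifts and turns the commanded pose from where the row before left it; what a row does not reach is not made up. The controller multiplies each number of a shift by 0.8 m and each number of a turn by 4 degrees. A row lasts 1/10 s, in which the tool goes at most 50 mm and 8.59 degrees, less where a joint would pass 70% of its speed; a pose out of reach is approached as far as the arm can. A call with a number of a shift or a turn outside -1 to 1 is refused whole. A call with a gripper value outside its range is refused whole. The fingers move at their own pace and stop on an object; "newtons" is the grip in N (left out, the last holds). Time passes only in rows, so rows that do not move let the fingers close. It gives the time, the measured TCP pose, the force, the opening and the grip force at its end, in the units of the state.
- sense(): the state, without advancing time (a new reading comes with each control period).
- snapshot(name): name is "scene" or "top" or "wrist"; returns the picture (384x512x3 uint8, red, green, blue); there is no depth.
- calibration(name): a dict with "intrinsics" (3x3 intrinsics, pixels), "R" (3x3) and "t" (3): a world point X has camera coordinates R X + t. Camera axes: x right, y down, z forward; pixel columns grow to the right and rows downward; lengths in m; the calibration is good to about 2 mm. A picture is of the moment at which its call begins: read the wrist's pose just before it. calibration takes no time and is no camera call; for the wrist camera it gives the pose at the moment of the call.
- sign_off(): hands the job in; it is judged then, once.
The state is a dict: "time_s": time; "qpos": joint angles; "joint_vel": joint speeds; "joint_torque": joint torques, N m; "tcp_pos": TCP position; "eef_rot": TCP orientation; "ft_force": force on the tool from outside, world axes, zero at the start; "moment": the same for the moment, N m; "finger_gap": opening from 0.0 (shut) to 1.0 (fully open); "finger_force": force on a finger pad.
Only numpy, scipy, OpenCV 4.12 (cv2) and the standard library are available. Lean on these libraries where they do the work, as an engineer would, in place of code of your own. Each camera call takes 0.05 s, during which the arm holds its last target. There are 200 camera calls.

### The job

Tip the tall oak display bracket over towards the blue felt-topped rest, so that it ends lying with its upright on the felt and its foot edge still on the board against the aluminium stop strip, ready for pads to be stuck under its foot. Push it over and let it down gently with the fingertips, keeping it from falling all the way to the felt; do not grip it, press hard on it or lift it, and leave everything else where it stands.

Things in the scene. Friction and masses are not known exactly. Their poses are not given: they have to be found in the camera images.
- bracket: Tall loose display bracket, 0.35 to 0.65 kg: pale oak upright (20 mm along its x, 80 mm along y, 5 to 220 mm high) on the middle of a dark steel foot plate (60 mm along x, 100 mm along y, 5 mm thick). Origin: centre of the foot's underside; z up the upright; its -x side (brass label plate) faces the rest. Stands at first 1 to 8 mm from the stop strip, nearly square to it.
- toe (a point): Middle of the lower front (-x) edge of the bracket's foot plate, 30 mm from the bracket's origin along its -x; axes as the bracket. The bracket pivots on this edge; it balances at about 25 to 35 degrees of tilt, and beyond that falls by itself unless held back.
- top_edge (a point): Middle of the top end face of the bracket's upright, 220 mm from its origin along its z; axes as the bracket.
- board: Fixed wooden fitting board, 8 mm thick, on the work surface, 130 mm wide (its y), reaching 210 mm to its -x side and 90 mm to its +x side of its origin. Origin on the work surface under the stop line; its -x is the direction to tip in and points roughly to the robot's right (within about 30 degrees of world -y). The bracket stands on its +x half.
- stop_line (a point): Middle of the foot-side face of the aluminium stop strip, at the board's top surface (8 mm over the work surface). The strip is 8 mm high, 10 mm deep (towards -x) and 110 mm long (along y). Same axes as the board.
- rest: Fixed bar with blue felt top, 30 mm along x, 110 mm along y, top 62 mm over the work surface. Origin: centre of its underside, 135 mm along -x from the board's origin, 8 mm over the work surface; axes as the board. The bracket on it is tilted about 75 degrees from standing; its top end then sticks out about 65 mm past the bar, its underside 80 mm over the work surface, free below.
- jar: Bystander, loose, to be left alone: amber screw-top jar, 64 mm across, 100 mm high. Origin at the centre of its underside.
- tape: Bystander, loose, to be left alone: yellow tape roll lying flat, 90 mm across, 25 mm high. Origin at the centre of its underside.
- mortar: Bystander, loose, to be left alone: white marble bowl, 140 mm across the rim, 80 mm high. Origin at the centre of its underside.
- offcut: Bystander, loose, to be left alone: pale wood offcut, 140 x 50 x 30 mm. Origin at the centre of its underside.
- glue: Bystander, loose, to be left alone: white bottle with red cap, 56 mm across, 170 mm high. Origin at the centre of its underside.
- tin: Bystander, loose, to be left alone: green tin, 74 mm across, 110 mm high. Origin at the centre of its underside.
- book: Bystander, loose, to be left alone: closed yellow hardback book, 150 x 210 x 28 mm. Origin at the centre of its underside.
Things that resemble listed ones, but are neither listed nor needed, are in the scene too. What is shaped like the bracket but pink or turquoise is not meant.

How it is judged:
By the outcome, as a careful person would: the job done as asked, in the order asked, and still so for the second after the job is handed in, with the robot touching nothing.
It also fails if it takes over 58 s, if anything falls off the work surface, if the arm or the gripper's body presses on something with over 40 N, if the wrist force passes 120 N, or if a joint passes its speed limit or range.

## Working session

There is one attempt and no reset: what is moved stays moved. The work goes in short steps, Python scripts to look and compute and a tool call to move; the robot and the scene stay as the last step left them, time stands still between calls to the robot, and variables do not carry over. Pictures are saved under pics/ and viewed, at most 10 in all, crops included, and the job is handed in when it is done.

Besides the shell and the picture viewer there is one more tool, called after ">>>" as name(argument=value, ...), one argument or row to a line, values as JSON. move_arm: Moves the arm, as the interface text tells. Shifts and turns lie within -1 to 1; 1 stands for 0.8 m of shift or 4 degrees of turn. Its arguments: {"type":"object","properties":{"motion":{"type":"array","items":{"type":"array","items":{"type":"number"}}},"newtons":{"type":"number"}},"required":["motion"]}

```bash
mkdir -p pics
python3 - <<'E'
from station import *
import cv2,numpy as np
for n in("scene","top"):
    im=snapshot(n);cv2.imwrite(f"pics/{n}0.png",im[:,:,::-1]);c=calibration(n);print(n,{k:np.round(v,4).tolist() for k,v in c.items()})
s=sense();print(grip_depth,s)
a=cv2.imread("pics/scene0.png");b=cv2.imread("pics/top0.png")
E
```

```text
scene {'intrinsics': [[441.6095, 0.0, 256.8942], [0.0, 441.6095, 185.9288], [0.0, 0.0, 1.0]], 'R': [[-0.1423, 0.9897, -0.0144], [0.7218, 0.0938, -0.6858], [-0.6774, -0.108, -0.7277]], 't': [0.0972, -0.2956, 1.8423]}
top {'intrinsics': [[442.5885, 0.0, 262.2619], [0.0, 442.5885, 189.4365], [0.0, 0.0, 1.0]], 'R': [[-0.0268, -0.9996, -0.0026], [-0.9974, 0.0269, -0.0676], [0.0676, 0.0008, -0.9977]], 't': [0.0248, 0.5751, 1.7092]}
0.0187 {'time_s': 0.1, 'qpos': array([ 1.39458991e+00,  3.85482687e-01,  6.76688257e-03, -4.53137309e-04,
       -1.19401679e+00, -2.58609238e-01]), 'joint_vel': array([ 0.00101107, -0.00314905,  0.00255214,  0.00010517,  0.0016069 ,
       -0.00117607]), 'joint_torque': array([-1.30061094e-04, -3.91691673e+01,  1.87935019e+01,  4.23189014e+00,
        1.34878670e-02, -7.11333746e-05]), 'tcp_pos': array([0.26302418, 0.56635978, 0.2215662 ]), 'eef_rot': array([ 3.13961307e+00, -8.81541256e-05, -4.34982695e-01]), 'ft_force': array([-0.71954623,  0.33453043, -0.2114014 ]), 'moment': array([-0.0044459 ,  0.03139136,  0.00932327]), 'finger_force': 0.0, 'finger_gap': 1.0018079002946294}
```

View pics/scene0.png

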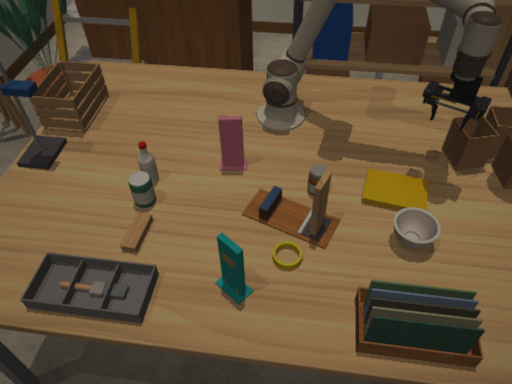

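View pics/top0.png

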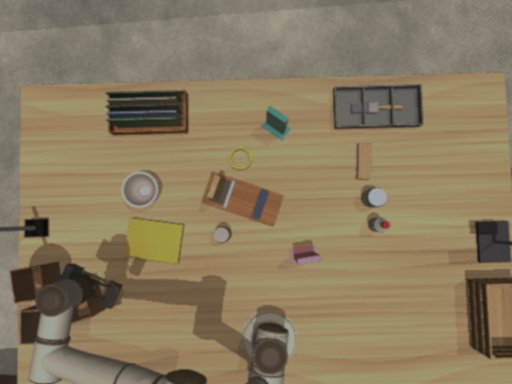

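The oak bracket is at scene (320,207) and top (216,186), on the board with the blue rest at scene (270,203) and top (261,205). The pink one at scene (232,143) and the turquoise one at scene (233,268) are decoys. The amber jar is close by at top (222,234). I'll confirm this in one enlarged crop and measure the board.

```bash
cat > h.py <<'E'
import cv2,numpy as np
from station import *
def ray(n,uv):
    c=calibration(n);R,t=np.array(c["R"]),np.array(c["t"]);d=R.T@np.linalg.inv(c["intrinsics"])@[*uv,1];return -R.T@t,d
def onz(n,uv,z):
    o,d=ray(n,uv);return o+d*(z-o[2])/d[2]
def proj(n,X):
    c=calibration(n);p=np.array(c["intrinsics"])@(np.array(c["R"])@X+np.array(c["t"]));return p[:2]/p[2]
E
python3 - <<'E'
from h import *
a=cv2.imread("pics/scene0.png");b=cv2.imread("pics/top0.png")
A=cv2.resize(a[160:250,235:345],None,fx=5,fy=5,interpolation=cv2.INTER_CUBIC)[:, :400+150]
B=cv2.resize(b[165:245,195:290],None,fx=5,fy=5,interpolation=cv2.INTER_CUBIC)
w=400
A=cv2.resize(a[165:245,240:345],(525,400),interpolation=cv2.INTER_CUBIC)
cv2.imwrite("pics/c_top.png",cv2.resize(b[165:245,195:290],(760,600)[0:1]+(640,) if 0 else (712,600),interpolation=cv2.INTER_CUBIC))
cv2.imwrite("pics/c_scene.png",cv2.resize(a[165:245,240:345],(787,600),interpolation=cv2.INTER_CUBIC))
h=cv2.cvtColor(b,cv2.COLOR_BGR2HSV);m=cv2.inRange(h,(100,70,20),(130,255,255));m[:165]=0;m[245:]=0;m[:,:235]=0;m[:,295:]=0
print("rest top minrect",cv2.minAreaRect(cv2.findNonZero(m)))
h=cv2.cvtColor(a,cv2.COLOR_BGR2HSV);m=cv2.inRange(h,(100,70,20),(130,255,255));m[:165]=0;m[245:]=0;m[:,:240]=0;m[:,295:]=0
print("rest scene",cv2.boundingRect(m))
E
```

```text
Traceback (most recent call last):
cv2.error: OpenCV(4.12.0) /io/opencv/modules/imgproc/src/convhull.cpp:143: error: (-215:Assertion failed) total >= 0 && (depth == CV_32F || depth == CV_32S) in function 'convexHull'
```

View pics/c_top.png

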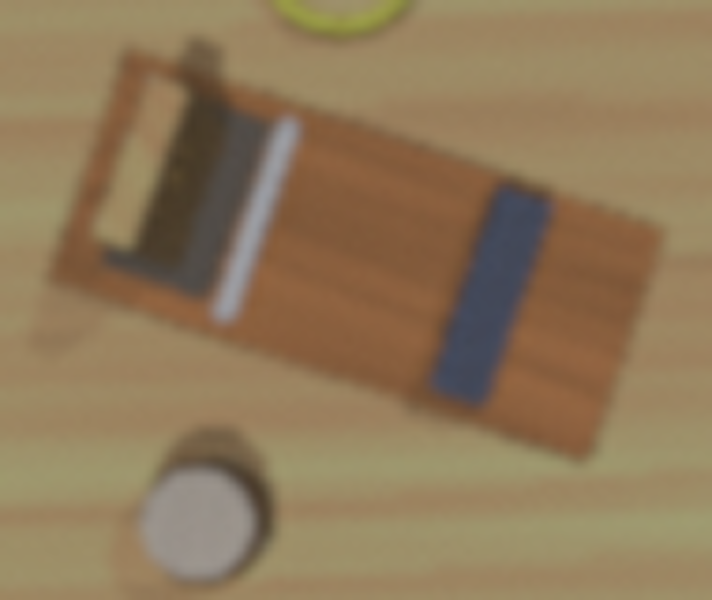

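View pics/c_scene.png

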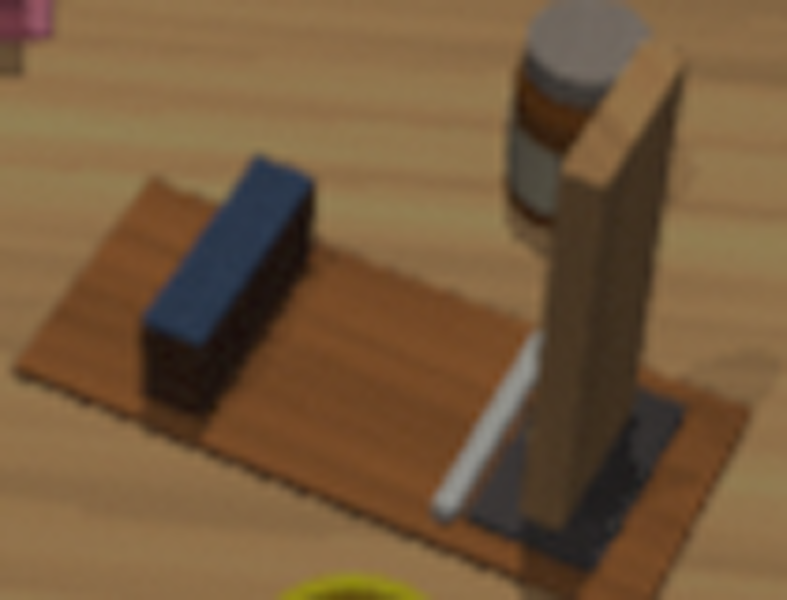

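The crops show the pale-oak upright on a dark steel foot beside the aluminium strip, so this is the bracket meant. In the top crop the board corners are (128,52), (665,230), (585,460) and (50,283). The upright's top face is at about (145,75) to (93,237), and the jar at (200,522).

Run:
```python
from h import *
f=lambda p,z:onz("top",(195+(p[0]+.5)*95/712-.5,165+(p[1]+.5)/7.5-.5),z)
g=lambda p,z:onz("scene",(240+(p[0]+.5)*105/787-.5,165+(p[1]+.5)/7.5-.5),z)
C=np.array([f(p,.008) for p in[(128,52),(665,230),(585,460),(50,283)]])
L=(C[0]-C[1])+(C[3]-C[2]);x=L/np.linalg.norm(L);y=np.array([-x[1],x[0],0])
yaw=np.degrees(np.arctan2(x[1],x[0]))
c=C.mean(0);o=c+0.06*x
print("board len",np.linalg.norm(L)/2,"yaw x",yaw,"x",x,"origin",o)
def loc(P): d=P-o;return np.round([d@x,d@y,P[2]],4)
print("rest",[loc(f(p,.062)) for p in[(505,183),(552,195),(485,405),(430,388)]])
print("rest sc",[loc(g(p,.062)) for p in[(258,155),(313,180),(195,345),(145,320)]])
print("strip",[loc(f(p,.016)) for p in[(280,115),(300,120),(232,322),(212,318)]])
print("btop",[loc(f(p,.228)) for p in[(145,75),(190,88),(135,250),(93,237)]])
print("btop sc",[loc(g(p,.228)) for p in[(640,45),(685,68),(605,185),(565,165)]])
print("foot",[loc(f(p,.013)) for p in[(270,120),(205,297)]],"sc",[loc(g(p,.013)) for p in[(685,405),(585,570),(468,520)]])
print("jar",loc(f((200,522),.1)), f((200,522),.1))
print("scene board sc",[loc(g(p,.008)) for p in[(155,178),(18,372),(750,408)]])
```

```text
board len 0.2961421834488752 yaw x 70.15334660575486 x [0.33950393 0.94060464 0.        ] origin [0.56253741 0.14577907 0.008     ]
rest [array([-0.1232, -0.0572,  0.062 ]), array([-0.1478, -0.0589,  0.062 ]), array([-0.1489,  0.0528,  0.062 ]), array([-0.1198,  0.0534,  0.062 ])]
rest sc [array([-0.1459,  0.0546,  0.062 ]), array([-0.1174,  0.0521,  0.062 ]), array([-0.1202, -0.057 ,  0.062 ]), array([-0.1456, -0.0544,  0.062 ])]
strip [array([ 0.0009, -0.057 ,  0.016 ]), array([-0.0099, -0.0578,  0.016 ]), array([-0.0098,  0.0533,  0.016 ]), array([0.0007, 0.0546, 0.016 ])]
btop [array([ 0.0453, -0.0418,  0.228 ]), array([ 0.0238, -0.0426,  0.228 ]), array([0.0238, 0.0358, 0.228 ]), array([0.044 , 0.0362, 0.228 ])]
btop sc [array([0.0281, 0.0341, 0.228 ]), array([0.0483, 0.0302, 0.228 ]), array([ 0.0445, -0.0412,  0.228 ]), array([ 0.0272, -0.0386,  0.228 ])]
foot [array([ 0.0053, -0.0531,  0.013 ]), array([0.008 , 0.0454, 0.013 ])] sc [array([0.0662, 0.0474, 0.013 ]), array([ 0.0618, -0.0545,  0.013 ]), array([ 0.0079, -0.0532,  0.013 ])]
jar [-0.0339  0.1516  0.1   ] [0.40845586 0.16539346 0.1       ]
scene board sc [array([-0.2042,  0.0653,  0.008 ]), array([-0.2035, -0.0665,  0.008 ]), array([0.091 , 0.0629, 0.008 ])]
```

>>> move_arm(
  motion=[
    [125,0.0354,-0.0331,0.00625,0,0,-1],
    [125,0.0354,-0.0331,0.00625,0,0,-1],
    [125,0.0354,-0.0331,0.00625,0,0,-1],
    [125,0.0354,-0.0331,0.00625,0,0,-1],
    [125,0.0354,-0.0331,0.00625,0,0,-1],
    [125,0.0354,-0.0331,0.00625,0,0,-1],
    [125,0.0354,-0.0331,0.00625,0,0,-1],
    [125,0.0354,-0.0331,0.00625,0,0,-1],
    [125,0.0354,-0.0331,0.00625,0,0,-1],
    [125,0.0354,-0.0331,0.00625,0,0,-1],
    [125,0.0354,-0.0331,0.00625,0,0,-1],
    [125,0.0354,-0.0331,0.00625,0,0,-1],
    [125,0,0,0,0,0,-1],
    [125,0,0,0,0,0,-1],
    [125,0,0,0,0,0,-1],
    [125,0,0,0,0,0,-1],
    [125,0,0,0,0,0,-1],
    [125,0,0,0,0,0,-1],
    [125,0,0,0,0,0,-1],
    [125,0,0,0,0,0,-1],
  ],
)

```text
time_s: 2.1
tcp_pos: [0.6028, 0.249, 0.2818]
eef_rot: [3.14, -0.001, -1.834]
ft_force: [0.1, 0.5, -0.5]
finger_gap: 0.51
finger_force: 0.0
```

```bash
cat >> h.py <<'E'
O=np.array([.5625,.1458,0.]);BX=np.array([.3395,.9406,0]);BY=np.array([-.9406,.3395,0])
from scipy.spatial.transform import Rotation as Ro
def tcp():
    s=sense();d=s["tcp_pos"]-O;R=Ro.from_euler("xyz",s["eef_rot"]).as_matrix()
    B=np.array([BX,BY,[0,0,1]])
    print("t",round(s["time_s"],2),"local mm",np.round(1e3*(B@d),1),"F local",np.round(B@s["ft_force"],2),"gap",round(s["finger_gap"],3),"q",np.round(s["qpos"],2));print("tool axes local (cols)\n",np.round(B@R,3))
E
python3 -c "from h import *;tcp()"
```

```text
t 2.1 local mm [110.7  -2.9 281.8] F local [ 0.5   0.05 -0.47] gap 0.51 q [ 0.64  0.4   0.18 -0.   -1.35 -0.9 ]
tool axes local (cols)
 [[-0.997 -0.083 -0.001]
 [-0.083  0.997  0.001]
 [ 0.001  0.001 -1.   ]]
```

>>> move_arm(
  motion=[
    [125,0,0,0,0,0,-1],
    [125,0,0,0,0,0,-0.2],
    [125,0,0,-0.0375,-0.94,0.34,0],
    [125,0,0,-0.0375,-0.94,0.34,0],
    [125,0,0,-0.0375,-0.94,0.34,0],
    [125,0,0,-0.0375,-0.94,0.34,0],
    [125,0,0,-0.0375,-0.94,0.34,0],
    [125,0,0,-0.0375,-0.94,0.34,0],
    [125,0,0,-0.0375,-0.94,0.34,0],
    [125,0,0,-0.0375,0,0,0],
    [125,0,0,-0.009,0,0,0],
    [125,-0.0051,-0.0141,0,0,0,0],
    [125,-0.0051,-0.0141,0,0,0,0],
    [125,-0.0051,-0.0141,0,0,0,0],
    [125,-0.0021,-0.0059,0,0,0,0],
    [125,-0.0021,-0.0059,0,0,0,0],
    [125,0,0,0,0,0,0],
  ],
)

```text
time_s: 3.8
tcp_pos: [0.5875, 0.2054, 0.0359]
eef_rot: [3.14, -0.488, -1.915]
ft_force: [-0.4, -0.7, -0.0]
finger_gap: 0.51
finger_force: 0.0
```

```bash
python3 -c "
from h import *
tcp()
im=snapshot('scene');cv2.imwrite('pics/s1.png',cv2.resize(im[100:260,200:400,::-1],None,fx=3.5,fy=3.5))"
```

```text
t 3.8 local mm [64.5 -3.3 35.9] F local [-0.84  0.14 -0.02] gap 0.51 q [ 0.71  0.74 -0.05  0.25 -1.22 -1.19]
tool axes local (cols)
 [[-0.883 -0.002 -0.469]
 [-0.002  1.     0.   ]
 [ 0.469  0.001 -0.883]]
```

View pics/s1.png

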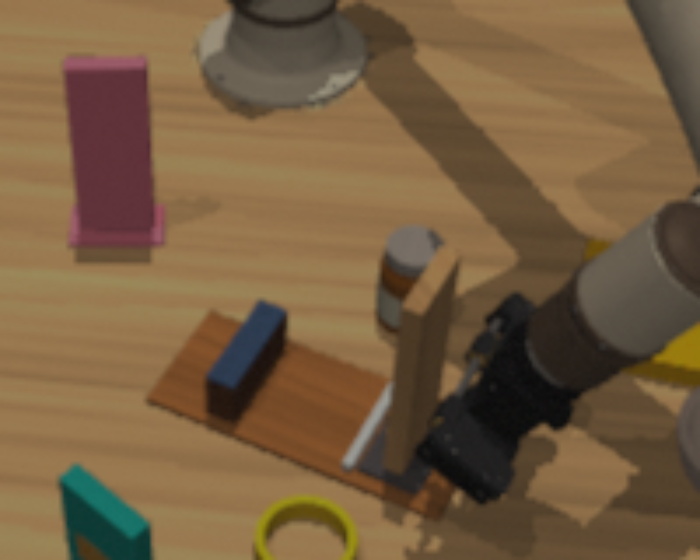

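The fingertips are behind the upright with clearance at crop (440,440). I'll push slowly towards the strip.

>>> move_arm(
  motion=[
    [125,-0.00064,-0.00176,0,0,0,0],
    [125,-0.00064,-0.00176,0,0,0,0],
    [125,-0.00064,-0.00176,0,0,0,0],
    [125,-0.00064,-0.00176,0,0,0,0],
    [125,-0.00064,-0.00176,0,0,0,0],
    [125,-0.00064,-0.00176,0,0,0,0],
    [125,-0.00064,-0.00176,0,0,0,0],
    [125,-0.00042,-0.00118,0,0,0,0],
    [125,-0.00042,-0.00118,0,0,0,0],
  ],
)

```text
time_s: 4.75
tcp_pos: [0.5837, 0.195, 0.0354]
eef_rot: [3.141, -0.486, -1.914]
ft_force: [0.9, 4.3, 0.5]
finger_gap: 0.509
finger_force: 1.9
```

>>> move_arm(
  motion=[
    [125,-0.00042,-0.00118,0,0,0,0],
    [125,-0.00042,-0.00118,0,0,0,0],
  ],
)

```text
time_s: 4.95
tcp_pos: [0.583, 0.1927, 0.0354]
eef_rot: [3.141, -0.487, -1.914]
ft_force: [-0.5, 3.6, -0.2]
finger_gap: 0.511
finger_force: 1.9
```

```bash
python3 -c "from h import *;tcp()"
```

```text
t 4.95 local mm [51.1 -3.4 35.4] F local [ 3.18  1.67 -0.2 ] gap 0.511 q [ 0.7   0.72 -0.09  0.26 -1.2  -1.19]
tool axes local (cols)
 [[-0.884 -0.003 -0.468]
 [-0.003  1.    -0.001]
 [ 0.468  0.001 -0.884]]
```

>>> move_arm(
  motion=[
    [125,-0.00042,-0.00118,0,0,0,0],
    [125,-0.00042,-0.00118,0,0,0,0],
  ],
)

```text
time_s: 5.15
tcp_pos: [0.583, 0.1916, 0.0357]
eef_rot: [-3.141, -0.485, -1.914]
ft_force: [1.5, 6.9, 2.3]
finger_gap: 0.514
finger_force: 3.6
```

>>> move_arm(
  motion=[
    [125,-0.00042,-0.00118,0,0,0,0],
  ],
)

```text
time_s: 5.25
tcp_pos: [0.583, 0.1912, 0.0359]
eef_rot: [-3.14, -0.484, -1.915]
ft_force: [0.5, 8.4, 2.2]
finger_gap: 0.514
finger_force: 4.4
```

>>> move_arm(
  motion=[
    [125,-0.00042,-0.00118,0,0,0,0],
  ],
)

```text
time_s: 5.35
tcp_pos: [0.583, 0.1909, 0.0362]
eef_rot: [-3.139, -0.482, -1.915]
ft_force: [1.2, 11.2, 2.9]
finger_gap: 0.511
finger_force: 5.1
```

Contact with the strip: the force rises and the tool no longer moves. I'll back off, rise and turn to the straddling orientation. Before going to the bracket I'll try the tilt in free air to check the joint ranges.

>>> move_arm(
  motion=[
    [155,0.0071,0.0196,0,0,0,0],
    [155,0.0071,0.0196,0,0,0,0],
    [155,0.0071,0.0196,0,0,0,0],
    [155,0,0,0.046,0.94,-0.34,0],
    [155,0,0,0.046,0.94,-0.34,0],
    [155,0,0,0.046,0.94,-0.34,0],
    [155,0,0,0.046,0.94,-0.34,0],
    [155,0,0,0.046,0.94,-0.34,0],
    [155,0,0,0.046,0.94,-0.34,0],
    [155,0,0,0.046,0.94,-0.34,0],
    [155,0,0,0.046,0,0,1],
    [155,0,0,0,0,0,1],
    [155,0,0,0,0,0,1],
    [155,0,0,0,0,0,1],
    [155,0,0,0,0,0,1],
    [155,0,0,0,0,0,1],
    [155,0,0,0,0,0,1],
    [155,0,0,0,0,0,1],
    [155,0,0,0,0,0,1],
    [155,0,0,0,0,0,1],
  ],
)

```text
time_s: 7.35
tcp_pos: [0.5971, 0.2337, 0.3288]
eef_rot: [3.137, -0.002, -1.215]
ft_force: [-0.1, -0.4, -0.7]
finger_gap: 0.395
finger_force: 0.0
```

>>> move_arm(
  motion=[
    [155,-0.0085,-0.0235,0,0,0,1],
    [155,-0.0085,-0.0235,0,0,0,1],
    [155,-0.0085,-0.0235,0,0,0,1],
    [155,-0.0085,-0.0235,0,0,0,1],
    [155,-0.0085,-0.0235,0,0,0,1],
    [155,-0.0085,-0.0235,0,0,0,1],
    [155,-0.0085,-0.0235,0,0,0,1],
    [155,-0.0085,-0.0235,0,0,0,1],
    [155,-0.0085,-0.0235,0,0,0,1],
    [155,-0.0085,-0.0235,0,0,0,1],
    [155,-0.0085,-0.0235,0,0,0,1],
    [155,-0.0085,-0.0235,0,0,0,1],
    [155,-0.0085,-0.0235,0,0,0,0.5],
    [155,-0.0085,-0.0235,0,0,0,0],
  ],
)

```text
time_s: 8.75
tcp_pos: [0.5008, -0.0296, 0.329]
eef_rot: [3.139, 0.004, -0.344]
ft_force: [-0.4, -0.5, -0.4]
finger_gap: 0.391
finger_force: 0.0
```

>>> move_arm(
  motion=[
    [155,0,0,0,0.94,-0.34,0],
    [155,0,0,0,0.94,-0.34,0],
    [155,0,0,0,0.94,-0.34,0],
    [155,0,0,0,0.94,-0.34,0],
    [155,0,0,0,0.94,-0.34,0],
    [155,0,0,0,0.94,-0.34,0],
    [155,0,0,0,0.94,-0.34,0],
    [155,0,0,0,0.94,-0.34,0],
    [155,0,0,0,0.94,-0.34,0],
    [155,0,0,0,0.94,-0.34,0],
    [155,0,0,0,0.94,-0.34,0],
    [155,0,0,0,0.94,-0.34,0],
    [155,0,0,0,0.94,-0.34,0],
    [155,0,0,0,0.94,-0.34,0],
    [155,0,0,0,0.94,-0.34,0],
  ],
)

```text
time_s: 10.25
tcp_pos: [0.5014, -0.0279, 0.3294]
eef_rot: [-2.092, -0.0, -0.344]
ft_force: [0.7, 0.1, -0.2]
finger_gap: 0.389
finger_force: 0.0
```

```bash
python3 -c "
from h import *
tcp()
im=snapshot('scene');cv2.imwrite('pics/s2.png',cv2.resize(im[60:280,180:420,::-1],None,fx=2.7,fy=2.7))"
```

```text
t 10.25 local mm [-184.1   -1.5  329.4] F local [ 0.36 -0.62 -0.21] gap 0.389 q [-0.43  0.2  -0.03 -1.04 -1.53  1.82]
tool axes local (cols)
 [[ 0.002 -0.498  0.867]
 [-1.    -0.001  0.002]
 [ 0.    -0.867 -0.498]]
```

View pics/s2.png

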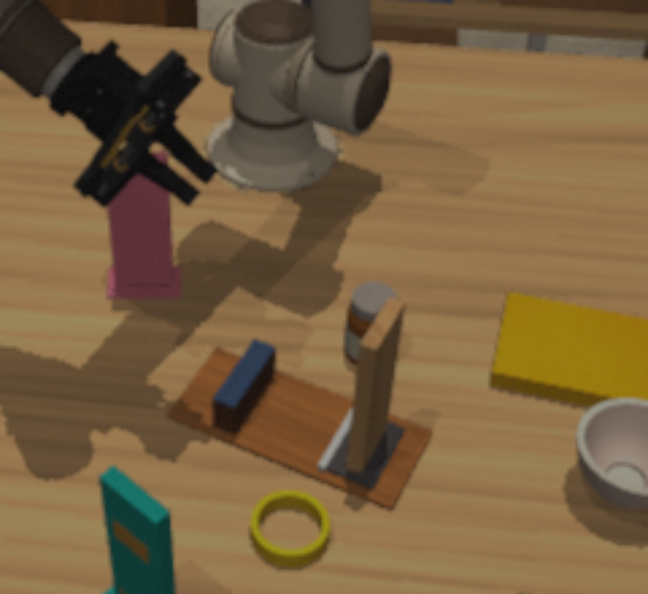

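The tilted pose can be reached (gripper at crop (140,140), upright at (375,390) against the strip). The pink decoy at crop (143,240) is near the gripper's final corridor, so I'll locate it.

Run:
```python
from h import *
l=lambda p:np.round([(p-O)@BX,(p-O)@BY,p[2]],3)
for p in[(65,60),(148,57),(152,70),(68,72)]:print("top",l(onz("scene",(200+p[0]/3.5,100+p[1]/3.5),.22)))
for p in[(68,246),(165,244),(165,207),(68,207)]:print("foot",l(onz("scene",(200+p[0]/3.5,100+p[1]/3.5),.004)))
```

```text
top [-0.387  0.116  0.22 ]
top [-0.318  0.157  0.22 ]
top [-0.305  0.141  0.22 ]
top [-0.375  0.102  0.22 ]
foot [-0.381  0.08   0.004]
foot [-0.292  0.129  0.004]
foot [-0.319  0.178  0.004]
foot [-0.412  0.131  0.004]
```

>>> move_arm(
  motion=[
    [135,0,0,-0.03,-0.94,0.34,0],
    [135,0,0,-0.03,-0.94,0.34,0],
    [135,0,0,-0.03,-0.94,0.34,0],
    [135,0,0,-0.03,0,0,0],
    [135,0,0,-0.03,0,0,0],
    [135,0,0,-0.03,0,0,0],
  ],
)

```text
time_s: 10.9
tcp_pos: [0.5017, -0.0274, 0.185]
eef_rot: [-2.305, -0.001, -0.343]
ft_force: [-0.9, -0.3, 0.3]
finger_gap: 0.469
finger_force: 0.0
```

```bash
python3 -c "
from h import *
tcp()
a=snapshot('scene')[60:280,100:340,::-1];b=snapshot('top')[130:350,190:410,::-1]
cv2.imwrite('pics/s3.png',np.hstack([cv2.resize(a,(420,385)),cv2.resize(b,(380,385))]))"
```

```text
t 10.9 local mm [-183.6   -1.6  185. ] F local [-0.58  0.79  0.34] gap 0.469 q [-0.31  0.3  -0.19 -0.91 -1.23  1.93]
tool axes local (cols)
 [[ 0.003 -0.67   0.742]
 [-1.    -0.003  0.002]
 [ 0.001 -0.742 -0.67 ]]
```

View pics/s3.png

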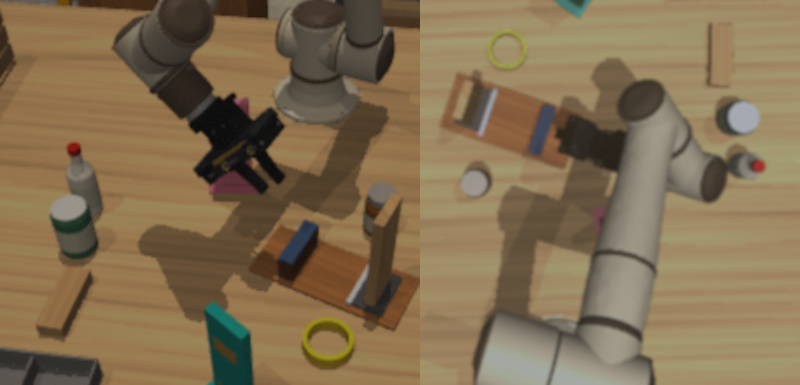

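Clear of the pink decoy: the forearm passes well above it in both halves of the picture. Next I go back above the bracket to straddle it.

>>> move_arm(
  motion=[
    [140,0,0,0.0313,-0.94,0.34,0],
    [140,0,0,0.0313,-0.94,0.34,0],
    [140,0,0,0.0313,-0.94,0.34,0],
    [140,0,0,0.0313,-0.94,0.34,0],
    [140,0,0,0.0313,-0.94,0.34,0],
    [140,0.0091,0.0252,0,-0.94,0.34,0],
    [140,0.0091,0.0252,0,-0.94,0.34,0],
    [140,0.0091,0.0252,0,-0.94,0.34,0],
    [140,0.0091,0.0252,0,-0.94,0.34,0],
    [140,0.0091,0.0252,0,-0.94,0.34,0],
    [140,0.0091,0.0252,0,-0.94,0.34,0],
    [140,0.0091,0.0252,0,-0.94,0.34,0],
    [140,0.0091,0.0252,0,0,0,0],
    [140,0.0091,0.0252,0,0,0,0],
    [140,0.0091,0.0252,0,0,0,0],
    [140,0,0,-0.0313,0,0,0],
    [140,0,0,-0.0313,0,0,0],
    [140,0,0,0,0,0,0],
  ],
)

```text
time_s: 12.8
tcp_pos: [0.574, 0.173, 0.2578]
eef_rot: [3.138, 0.006, -0.346]
ft_force: [-1.2, -0.0, 0.8]
finger_gap: 0.451
finger_force: 0.0
```

```bash
python3 -c "from h import *;tcp()"
```

```text
t 12.8 local mm [ 29.5  -1.6 257.8] F local [-0.43  1.16  0.77] gap 0.451 q [ 0.56  0.32  0.01 -0.   -1.26  0.66]
tool axes local (cols)
 [[ 0.001 -1.    -0.004]
 [-1.    -0.001  0.006]
 [-0.006  0.004 -1.   ]]
```

>>> move_arm(
  motion=[
    [140,0.0006,0.0018,0,0,0,0],
    [140,0,0,-0.016,0,0,0],
    [140,0,0,-0.016,0,0,0],
    [140,0,0,-0.016,0,0,0],
    [140,0,0,-0.016,0,0,0],
    [140,0,0,0,0,0,0],
  ],
)

```text
time_s: 13.4
tcp_pos: [0.575, 0.1747, 0.2068]
eef_rot: [3.138, 0.004, -0.344]
ft_force: [-0.3, -0.0, 0.1]
finger_gap: 0.449
finger_force: 0.0
```

Run:
```python
from h import *
tcp()
im=snapshot('wrist');a=snapshot('scene')[130:250,240:400,::-1]
cv2.imwrite('pics/s4.png',np.hstack([cv2.resize(im[:,:,::-1],(400,300)),cv2.resize(a,(400,300))]))
# plan: theta sweep, local mm, alpha=0.6 theta
th=np.radians(np.arange(0,79,3.));x=1+30*np.cos(th)-195*np.sin(th);z=8+30*np.sin(th)+195*np.cos(th)
for i in range(len(th)-1):
    dx,dz=(x[i+1]-x[i])/800,(z[i+1]-z[i])/800
    print(int(round(np.degrees(th[i+1]))),round(x[i+1]),round(z[i+1]),"row",round(dx*.3395,4),round(dx*.9406,4),round(dz,4))
```

```text
t 13.4 local mm [ 31.4  -1.9 206.8] F local [-0.14  0.31  0.09] gap 0.449 q [ 0.56  0.36 -0.07 -0.   -1.14  0.66]
tool axes local (cols)
 [[ 0.002 -1.    -0.004]
 [-1.    -0.002  0.004]
 [-0.004  0.004 -1.   ]]
3 21 204 row -0.0043 -0.012 0.0016
6 10 205 row -0.0044 -0.0121 0.001
9 0 205 row -0.0044 -0.0121 0.0003
12 -10 205 row -0.0044 -0.0121 -0.0004
15 -20 204 row -0.0044 -0.0121 -0.0011
18 -31 203 row -0.0043 -0.012 -0.0017
21 -41 201 row -0.0043 -0.0119 -0.0024
24 -51 198 row -0.0043 -0.0118 -0.0031
27 -61 195 row -0.0042 -0.0116 -0.0037
30 -71 192 row -0.0041 -0.0114 -0.0044
33 -80 188 row -0.004 -0.0112 -0.005
36 -89 183 row -0.0039 -0.0109 -0.0056
39 -98 178 row -0.0038 -0.0106 -0.0062
42 -107 173 row -0.0037 -0.0103 -0.0068
45 -116 167 row -0.0036 -0.01 -0.0074
48 -124 161 row -0.0035 -0.0096 -0.0079
51 -132 154 row -0.0033 -0.0092 -0.0084
54 -139 147 row -0.0032 -0.0088 -0.0089
57 -146 139 row -0.003 -0.0083 -0.0094
60 -153 131 row -0.0028 -0.0078 -0.0099
63 -159 123 row -0.0027 -0.0074 -0.0103
66 -165 115 row -0.0025 -0.0068 -0.0107
69 -170 106 row -0.0023 -0.0063 -0.011
72 -175 97 row -0.0021 -0.0057 -0.0114
75 -180 87 row -0.0019 -0.0052 -0.0117
78 -184 78 row -0.0017 -0.0046 -0.012
```

View pics/s4.png

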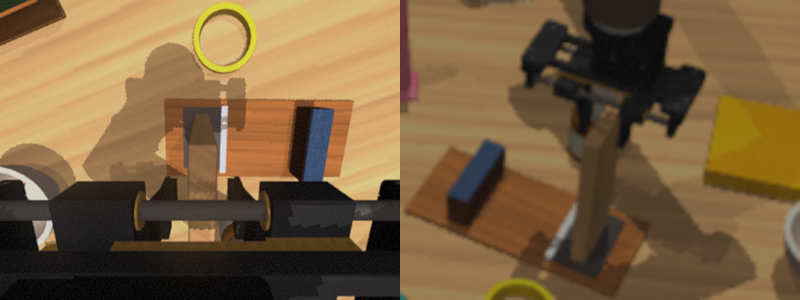

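Left half: the open fingers at (172,205) and (237,205) flank the upright at (203,210) without touching it. I start tipping slowly.

>>> move_arm(
  motion=[
    [140,-0.0022,-0.006,0,0.211,-0.076,0],
    [140,-0.0022,-0.006,0,0.211,-0.076,0],
    [140,-0.0022,-0.006,0,0.211,-0.076,0],
    [140,-0.0022,-0.006,0,0.211,-0.076,0],
    [140,-0.0022,-0.006,0,0.211,-0.076,0],
    [140,-0.0022,-0.006,0,0.211,-0.076,0],
    [140,-0.0022,-0.006,0,0.211,-0.076,0],
    [140,-0.0022,-0.006,0,0.211,-0.076,0],
    [140,-0.0022,-0.006,-0.0005,0.211,-0.076,0],
    [140,-0.0022,-0.006,-0.0005,0.211,-0.076,0],
  ],
)

```text
time_s: 14.5
tcp_pos: [0.5585, 0.1268, 0.2088]
eef_rot: [-2.984, -0.0, -0.344]
ft_force: [-1.0, -0.2, 1.5]
finger_gap: 0.45
finger_force: 0.3
```

```bash
python3 -c "from h import *;tcp()"
```

```text
t 14.5 local mm [-19.2  -2.7 208.8] F local [-0.48  0.86  1.51] gap 0.45 q [ 0.44  0.27 -0.16 -0.13 -1.03  0.84]
tool axes local (cols)
 [[ 0.002 -0.988  0.157]
 [-1.    -0.002  0.   ]
 [ 0.    -0.157 -0.988]]
```

>>> move_arm(
  motion=[
    [140,-0.0022,-0.006,-0.0011,0.211,-0.076,0],
    [140,-0.0022,-0.006,-0.0011,0.211,-0.076,0],
    [140,-0.0022,-0.006,-0.0014,0.211,-0.076,0],
    [140,-0.0022,-0.006,-0.0014,0.211,-0.076,0],
    [140,-0.0021,-0.0059,-0.0018,0.211,-0.076,0],
    [140,-0.0021,-0.0059,-0.0018,0.211,-0.076,0],
    [140,-0.0021,-0.0058,-0.002,0.211,-0.076,0],
    [140,-0.0021,-0.0058,-0.002,0.211,-0.076,0],
    [140,-0.002,-0.0057,-0.0024,0.211,-0.076,0],
    [140,-0.002,-0.0057,-0.0024,0.211,-0.076,0],
  ],
)

```text
time_s: 15.5
tcp_pos: [0.5416, 0.0798, 0.1947]
eef_rot: [-2.827, -0.0, -0.344]
ft_force: [-0.3, 0.4, 0.1]
finger_gap: 0.451
finger_force: 0.0
```

```bash
python3 -c "
from h import *
tcp()
a=snapshot('scene')[130:250,220:380,::-1];cv2.imwrite('pics/s5.png',cv2.resize(a,(640,480)))"
```

```text
t 15.5 local mm [-69.2  -2.7 194.7] F local [0.24 0.4  0.09] gap 0.451 q [ 0.28  0.23 -0.22 -0.31 -0.96  1.1 ]
tool axes local (cols)
 [[ 0.002 -0.951  0.309]
 [-1.    -0.002  0.   ]
 [ 0.    -0.309 -0.951]]
```

View pics/s5.png

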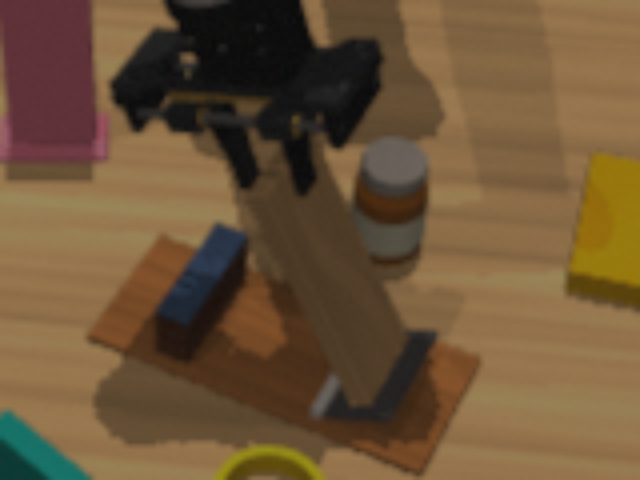

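The bracket leans about 30° between the fingers, with its toe still against the strip at crop (330,395). I continue through balance and lower it.

>>> move_arm(
  motion=[
    [140,-0.002,-0.0056,-0.0026,0.211,-0.076,0],
    [140,-0.002,-0.0056,-0.0026,0.211,-0.076,0],
    [140,-0.002,-0.0055,-0.0029,0.211,-0.076,0],
    [140,-0.002,-0.0055,-0.0029,0.211,-0.076,0],
    [140,-0.0019,-0.0053,-0.0032,0.211,-0.076,0],
    [140,-0.0019,-0.0053,-0.0032,0.211,-0.076,0],
    [140,-0.0019,-0.0052,-0.0034,0.211,-0.076,0],
    [140,-0.0019,-0.0052,-0.0034,0.211,-0.076,0],
    [140,-0.0018,-0.005,-0.0037,0.211,-0.076,0],
    [140,-0.0018,-0.005,-0.0037,0.211,-0.076,0],
    [140,-0.0018,-0.0048,-0.004,0.211,-0.076,0],
    [140,-0.0018,-0.0048,-0.004,0.211,-0.076,0],
  ],
)

```text
time_s: 16.75
tcp_pos: [0.5233, 0.0297, 0.1629]
eef_rot: [-2.64, -0.001, -0.344]
ft_force: [0.2, -1.0, 0.6]
finger_gap: 0.449
finger_force: 0.3
```

```bash
python3 -c "from h import *;tcp()"
```

```text
t 16.75 local mm [-122.5   -2.5  162.9] F local [-0.9  -0.49  0.58] gap 0.449 q [ 0.05  0.25 -0.25 -0.58 -0.95  1.49]
tool axes local (cols)
 [[ 0.002 -0.877  0.481]
 [-1.    -0.002  0.   ]
 [ 0.001 -0.481 -0.877]]
```

>>> move_arm(
  motion=[
    [140,-0.0017,-0.0046,-0.0042,0.211,-0.076,0],
    [140,-0.0017,-0.0046,-0.0042,0.211,-0.076,0],
    [140,-0.0016,-0.0044,-0.0045,0.211,-0.076,0],
    [140,-0.0016,-0.0044,-0.0045,0.211,-0.076,0],
    [140,-0.0015,-0.0042,-0.0047,0.211,-0.076,0],
    [140,-0.0015,-0.0042,-0.0047,0.211,-0.076,0],
    [140,-0.0014,-0.0039,-0.005,0.211,-0.076,0],
    [140,-0.0014,-0.0039,-0.005,0.211,-0.076,0],
    [140,-0.0013,-0.0037,-0.0052,0.211,-0.076,0],
    [140,-0.0013,-0.0037,-0.0052,0.211,-0.076,0],
    [140,-0.0012,-0.0034,-0.0054,0.211,-0.076,0],
    [140,-0.0012,-0.0034,-0.0054,0.211,-0.076,0],
  ],
)

```text
time_s: 17.95
tcp_pos: [0.5094, -0.0091, 0.1163]
eef_rot: [-2.452, -0.001, -0.345]
ft_force: [-0.3, -0.9, -1.8]
finger_gap: 0.452
finger_force: 0.5
```

```bash
python3 -c "
from h import *
tcp()
a=snapshot('scene')[130:250,200:360,::-1];b=snapshot('wrist')[:,:,::-1];cv2.imwrite('pics/s6.png',np.hstack([cv2.resize(a,(480,360)),cv2.resize(b,(320,360))]))"
```

```text
t 17.95 local mm [-163.7   -2.6  116.3] F local [-0.94 -0.04 -1.82] gap 0.452 q [-0.18  0.35 -0.26 -0.83 -1.02  1.89]
tool axes local (cols)
 [[ 0.002 -0.772  0.636]
 [-1.    -0.002  0.   ]
 [ 0.001 -0.636 -0.772]]
```

View pics/s6.png

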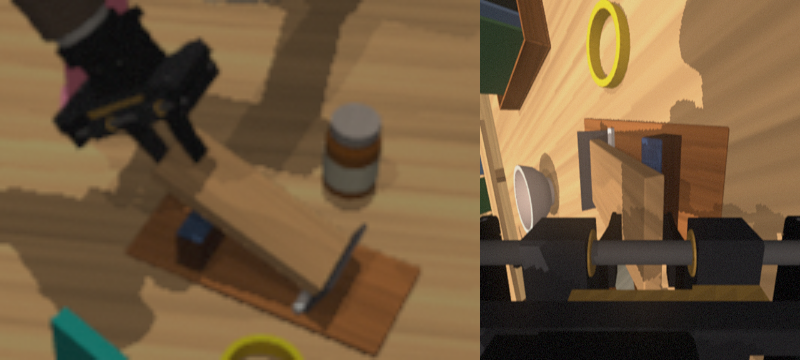

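The bracket is held at about 67°, resting on the front finger just above the felt (crop (200,220)), with the toe at the strip (300,300). That was the last picture allowed, so from here I go by forces and masks. I lower the rest slowly.

>>> move_arm(
  motion=[
    [140,-0.0008,-0.0021,-0.0037,0.14,-0.05,0],
    [140,-0.0008,-0.0021,-0.0037,0.14,-0.05,0],
    [140,-0.0007,-0.002,-0.0038,0.14,-0.05,0],
    [140,-0.0007,-0.002,-0.0038,0.14,-0.05,0],
    [140,-0.0007,-0.0018,-0.0038,0.14,-0.05,0],
  ],
)

```text
time_s: 18.55
tcp_pos: [0.5066, -0.0168, 0.1016]
eef_rot: [-2.4, -0.001, -0.345]
ft_force: [-0.2, -0.9, -1.1]
finger_gap: 0.454
finger_force: 0.5
```

>>> move_arm(
  motion=[
    [140,-0.0007,-0.0018,-0.0038,0.1,-0.036,0],
    [140,-0.0006,-0.0017,-0.0039,0.1,-0.036,0],
  ],
)

```text
time_s: 18.75
tcp_pos: [0.5056, -0.0197, 0.0954]
eef_rot: [-2.385, -0.001, -0.345]
ft_force: [0.8, -1.2, -2.9]
finger_gap: 0.448
finger_force: 0.5
```

```bash
python3 -c "from h import *;tcp()"
```

```text
t 18.75 local mm [-175.    -2.6   95.4] F local [-0.85 -1.2  -2.95] gap 0.448 q [-0.26  0.41 -0.26 -0.91 -1.05  2.02]
tool axes local (cols)
 [[ 0.002 -0.727  0.686]
 [-1.    -0.002  0.001]
 [ 0.001 -0.686 -0.727]]
```

>>> move_arm(
  motion=[
    [140,-0.0006,-0.0017,-0.0039,0,0,0],
    [140,-0.0006,-0.0016,-0.0039,0,0,0],
  ],
)

```text
time_s: 18.95
tcp_pos: [0.5046, -0.0223, 0.0891]
eef_rot: [-2.386, -0.001, -0.345]
ft_force: [0.4, -0.3, -2.3]
finger_gap: 0.45
finger_force: 0.6
```

>>> move_arm(
  motion=[
    [140,-0.0005,-0.0015,-0.0035,0,0,0],
    [140,0,0,0,0,0,0],
  ],
)

```text
time_s: 19.15
tcp_pos: [0.5043, -0.0233, 0.0865]
eef_rot: [-2.386, -0.001, -0.345]
ft_force: [-0.2, 0.5, 0.9]
finger_gap: 0.451
finger_force: 0.0
```

>>> move_arm(
  motion=[
    [140,-0.0005,-0.0015,-0.0035,0,0,0],
    [140,0,0,0,0,0,0],
  ],
)

```text
time_s: 19.35
tcp_pos: [0.5038, -0.0245, 0.0838]
eef_rot: [-2.386, -0.001, -0.344]
ft_force: [0.6, -0.2, 0.2]
finger_gap: 0.45
finger_force: 0.0
```

```bash
python3 -c "from h import *;tcp()"
```

```text
t 19.35 local mm [-180.1   -2.7   83.8] F local [ 0.04 -0.66  0.22] gap 0.45 q [-0.27  0.43 -0.27 -0.92 -1.04  2.05]
tool axes local (cols)
 [[ 0.002 -0.728  0.686]
 [-1.    -0.002  0.001]
 [ 0.001 -0.686 -0.728]]
```

It's down on the felt and the pad force is zero. I open a little and withdraw along the tool axis.

>>> move_arm(
  motion=[
    [110,0,0,0,0,0,0],
    [110,0,0,0,0,0,0],
    [110,0,0,0,0,0,0],
    [110,-0.0015,-0.004,0.0046,0,0,0],
    [110,-0.0015,-0.004,0.0046,0,0,0],
    [110,-0.0015,-0.004,0.0046,0,0,0],
    [110,-0.0015,-0.004,0.0046,0,0,0],
    [110,-0.0029,-0.0081,0.0091,0,0,0],
    [110,-0.0029,-0.0081,0.0091,0,0,0],
    [110,-0.0029,-0.0081,0.0091,0,0,0],
    [110,-0.0029,-0.0081,0.0091,0,0,0],
    [110,-0.0029,-0.0081,0.0091,0,0,0],
    [110,-0.0029,-0.0081,0.0091,0,0,0],
    [110,0,0,0.03,0,0,0],
    [110,0,0,0.03,0,0,0],
    [110,0,0,0.03,0,0,0],
    [110,0,0,0.03,0,0,0],
  ],
)

```text
time_s: 21.05
tcp_pos: [0.4848, -0.0765, 0.2395]
eef_rot: [-2.386, -0.001, -0.345]
ft_force: [0.2, -0.7, -0.9]
finger_gap: 0.568
finger_force: 0.0
```

Run:
```python
from h import *
tcp()
im=snapshot("scene");cv2.imwrite("pics/after.png",im[:,:,::-1]);hsv=cv2.cvtColor(im,cv2.COLOR_RGB2HSV)
# strip: low saturation bright pixels; foot underside/steel: dark low saturation, near board
for nm,lo,hi in(("strip",(0,0,100),(180,60,255)),("steel",(0,0,0),(180,90,75)),("blue",(100,60,20),(130,255,255))):
    m=cv2.inRange(hsv,lo,hi);k=np.zeros_like(m);k[170:240,240:345]=m[170:240,240:345]
    n,_,st,c=cv2.connectedComponentsWithStats(k)
    print(nm,[(st[i].tolist(),np.round(c[i],1).tolist()) for i in range(1,n) if st[i,4]>8])
f=lambda x,y,z:np.round(proj("scene",O+BX*x+BY*y+[0,0,z]),1)
y0=-.053;a=np.radians(75)
print("expected px toe",f(.001,y0,.008),f(.001,.047,.008),"foot top edge",f(.001+.06*np.cos(a),y0,.008+.06*np.sin(a)),f(.001+.06*np.cos(a),.047,.008+.06*np.sin(a)))
X=lambda bx,bz:(.001+(bx+.03)*np.cos(a)-bz*np.sin(a),.008+(bx+.03)*np.sin(a)+bz*np.cos(a))
for bx in(-.01,.01):
    x,z=X(bx,.22);print("upright top",f(x,-.043,z),f(x,.037,z))
```

```text
t 21.05 local mm [-235.5   -2.4  239.5] F local [-0.6  -0.48 -0.89] gap 0.568 q [-0.36  0.22 -0.12 -0.78 -1.33  1.82]
tool axes local (cols)
 [[ 0.002 -0.728  0.686]
 [-1.    -0.002  0.001]
 [ 0.001 -0.686 -0.728]]
strip [([311, 170, 16, 6, 76], [318.7, 172.1]), ([298, 230, 4, 4, 10], [299.3, 231.3])]
steel [([310, 173, 16, 6, 37], [316.9, 176.3]), ([308, 182, 4, 10, 14], [308.7, 185.8]), ([259, 204, 10, 8, 27], [263.4, 207.3]), ([301, 212, 14, 22, 31], [307.1, 223.4])]
blue [([259, 205, 9, 6, 33], [263.2, 207.4])]
expected px toe [300. 234.] [312.3 212.6] foot top edge [305.6 224.5] [318.2 202.7]
upright top [243.9 193.8] [255.5 178. ]
upright top [245.1 190.3] [256.8 174.5]
```

The mask pixels match the expected lying pose (steel foot ends at (301,233), predicted (300,234)). One gentle nudge with shut fingers against the foot's underside will make sure it's seated on the strip.

>>> move_arm(
  motion=[
    [255,0,0,0.03,-0.94,0.34,0],
    [255,0,0,0.03,-0.94,0.34,0],
    [255,0,0,0,-0.94,0.34,0],
    [255,0.0084,0.0232,0,-0.94,0.34,0],
    [255,0.0084,0.0232,0,-0.94,0.34,0],
    [255,0.0084,0.0232,0,-0.94,0.34,0],
    [255,0.0084,0.0232,0,-0.94,0.34,0],
    [255,0.0084,0.0232,0,-0.94,0.34,0],
    [255,0.0084,0.0232,0,-0.94,0.34,0],
    [255,0.0084,0.0232,0,-0.94,0.34,0],
    [255,0.0084,0.0232,0,-0.78,0.28,0],
    [255,0.0084,0.0232,0,0,0,0],
    [255,0.0084,0.0232,0,0,0,0],
    [255,0.0084,0.0232,0,0,0,0],
    [255,0.0084,0.0232,0,0,0,0],
    [255,0.0084,0.0232,0,0,0,0],
    [255,0.0084,0.0232,0,0,0,0],
    [255,0.0084,0.0232,0,0,0,0],
  ],
)

```text
time_s: 22.9
tcp_pos: [0.5865, 0.2035, 0.2863]
eef_rot: [-3.141, 0.001, -0.345]
ft_force: [-0.1, -0.8, -0.2]
finger_gap: 0.005
finger_force: 0.0
```

```bash
python3 -c "from h import *;tcp()"
```

```text
t 22.9 local mm [ 62.4  -3.  286.3] F local [-0.76 -0.2  -0.18] gap 0.005 q [ 0.59  0.34  0.1  -0.   -1.33  0.63]
tool axes local (cols)
 [[ 0.002 -1.     0.   ]
 [-1.    -0.002  0.001]
 [-0.001 -0.    -1.   ]]
```

Now down to z ≈ 0.045, then forward in small steps.

>>> move_arm(
  motion=[
    [255,0,0,-0.038,0,0,0],
    [255,0,0,-0.038,0,0,0],
    [255,0,0,-0.038,0,0,0],
    [255,0,0,-0.038,0,0,0],
    [255,0,0,-0.038,0,0,0],
    [255,0,0,-0.038,0,0,0],
    [255,0,0,-0.038,0,0,0],
    [255,0,0,-0.036,0,0,0],
    [255,-0.0021,-0.0059,0,0,0,0],
    [255,-0.0021,-0.0059,0,0,0,0],
    [255,-0.0009,-0.0024,0,0,0,0],
    [255,-0.0009,-0.0024,0,0,0,0],
    [255,-0.0009,-0.0024,0,0,0,0],
    [255,0,0,0,0,0,0],
  ],
)

```text
time_s: 24.3
tcp_pos: [0.5807, 0.1869, 0.0456]
eef_rot: [-3.14, -0.0, -0.345]
ft_force: [0.7, 0.0, -0.8]
finger_gap: 0.004
finger_force: 0.0
```

>>> move_arm(
  motion=[
    [255,-0.0006,-0.0018,0,0,0,0],
    [255,-0.0006,-0.0018,0,0,0,0],
    [255,-0.0006,-0.0018,0,0,0,0],
    [255,0,0,0,0,0,0],
  ],
)

```text
time_s: 24.7
tcp_pos: [0.5788, 0.1824, 0.0446]
eef_rot: [3.141, 0.001, -0.345]
ft_force: [-0.9, -0.6, 0.9]
finger_gap: 0.003
finger_force: 0.0
```

```bash
python3 -c "from h import *;tcp()"
```

```text
t 24.7 local mm [40.  -2.9 44.6] F local [-0.92  0.67  0.93] gap 0.003 q [ 0.57  0.53 -0.25 -0.   -0.79  0.66]
tool axes local (cols)
 [[ 0.002 -1.    -0.   ]
 [-1.    -0.002  0.001]
 [-0.001  0.    -1.   ]]
```

>>> move_arm(
  motion=[
    [255,-0.0006,-0.0018,0,0,0,0],
    [255,-0.0006,-0.0018,0,0,0,0],
    [255,0,0,0,0,0,0],
  ],
)

```text
time_s: 25.0
tcp_pos: [0.5779, 0.1795, 0.0446]
eef_rot: [3.141, 0.001, -0.345]
ft_force: [0.7, 0.6, 0.4]
finger_gap: 0.006
finger_force: 0.0
```

>>> move_arm(
  motion=[
    [255,-0.0006,-0.0018,0,0,0,0],
    [255,0,0,0,0,0,0],
  ],
)

```text
time_s: 25.2
tcp_pos: [0.5774, 0.1781, 0.0446]
eef_rot: [3.141, 0.001, -0.345]
ft_force: [0.1, -0.6, 0.5]
finger_gap: 0.006
finger_force: 0.0
```

>>> move_arm(
  motion=[
    [255,-0.0006,-0.0018,0,0,0,0],
    [255,0,0,0,0,0,0],
  ],
)

```text
time_s: 25.4
tcp_pos: [0.5769, 0.1767, 0.0446]
eef_rot: [3.141, 0.001, -0.345]
ft_force: [0.8, 0.4, -0.8]
finger_gap: 0.003
finger_force: 0.0
```

```bash
python3 -c "from h import *;tcp()"
```

```text
t 25.4 local mm [34.  -3.1 44.6] F local [ 0.65 -0.62 -0.77] gap 0.003 q [ 0.56  0.53 -0.26 -0.   -0.79  0.66]
tool axes local (cols)
 [[ 0.002 -1.    -0.   ]
 [-1.    -0.002  0.001]
 [-0.001  0.    -1.   ]]
```

>>> move_arm(
  motion=[
    [255,-0.0006,-0.0018,0,0,0,0],
    [255,0,0,0,0,0,0],
  ],
)

```text
time_s: 25.6
tcp_pos: [0.5765, 0.1753, 0.0446]
eef_rot: [3.141, 0.001, -0.345]
ft_force: [0.4, 0.6, 0.3]
finger_gap: 0.003
finger_force: 0.0
```

>>> move_arm(
  motion=[
    [255,-0.0006,-0.0018,0,0,0,0],
    [255,0,0,0,0,0,0],
  ],
)

```text
time_s: 25.8
tcp_pos: [0.5761, 0.1739, 0.0447]
eef_rot: [-3.141, 0.001, -0.345]
ft_force: [0.5, 0.2, 0.0]
finger_gap: 0.005
finger_force: 0.1
```

>>> move_arm(
  motion=[
    [255,-0.0006,-0.0018,0,0,0,0],
    [255,0,0,0,0,0,0],
  ],
)

```text
time_s: 26.0
tcp_pos: [0.5761, 0.1736, 0.0448]
eef_rot: [-3.139, -0.0, -0.344]
ft_force: [0.3, 4.6, -1.7]
finger_gap: 0.004
finger_force: 1.8
```

>>> move_arm(
  motion=[
    [255,-0.0006,-0.0018,0,0,0,0],
    [255,0,0,0,0,0,0],
  ],
)

```text
time_s: 26.2
tcp_pos: [0.5764, 0.1733, 0.0449]
eef_rot: [-3.137, -0.001, -0.344]
ft_force: [0.9, 8.3, -1.5]
finger_gap: 0.005
finger_force: 3.3
```

The force rises with no motion at local x ≈ 31 mm, as predicted, so the bracket is seated. I back off and leave.

>>> move_arm(
  motion=[
    [255,0.0021,0.0059,0,0,0,0],
    [255,0.0042,0.0118,0,0,0,0],
    [255,0.0085,0.0235,0,0,0,0],
    [255,0,0,0.04,0,0,0],
    [255,0,0,0.04,0,0,0],
    [255,0,0,0.04,0,0,0],
    [255,0,0,0.04,0,0,0],
    [255,0,0,0.04,0,0,0],
    [255,0,0,0.04,0,0,0],
    [255,0,0,0,0,0,0],
  ],
)

```text
time_s: 27.2
tcp_pos: [0.5894, 0.2048, 0.2425]
eef_rot: [-3.135, -0.007, -0.344]
ft_force: [-0.8, -0.2, -0.2]
finger_gap: 0.006
finger_force: 0.0
```

Run:
```python
from h import *
tcp()
b=snapshot("top");a=cv2.imread("pics/top0.png")[:,:,::-1]
def blob(im,lo,hi,r):
    m=cv2.inRange(cv2.cvtColor(np.ascontiguousarray(im),cv2.COLOR_RGB2HSV),lo,hi)[r[1]:r[3],r[0]:r[2]];M=cv2.moments(m,True);return np.round([M["m10"]/max(M["m00"],1)+r[0],M["m01"]/max(M["m00"],1)+r[1],M["m00"]],1).tolist()
for nm,lo,hi,r in(("tape",(22,150,80),(34,255,255),(225,140,260,175)),("jar",(0,0,100),(180,60,255),(205,222,240,248)),("turq",(75,80,30),(100,255,255),(255,95,300,145))):print(nm,blob(a,lo,hi,r),blob(b,lo,hi,r))
s=cv2.cvtColor(snapshot("scene"),cv2.COLOR_RGB2HSV);m=cv2.inRange(s,(0,0,0),(180,90,75));print("steel",cv2.boundingRect(m[205:240,295:325]))
```

```text
t 27.2 local mm [ 64.6  -5.3 242.5] F local [-0.5   0.7  -0.24] gap 0.006 q [ 0.59  0.37  0.03  0.   -1.22  0.63]
tool axes local (cols)
 [[ 0.002 -1.     0.006]
 [-1.    -0.003 -0.007]
 [ 0.007 -0.006 -1.   ]]
tape [225.0, 140.0, 0.0] [225.0, 140.0, 0.0]
jar [221.0, 234.1, 186.0] [224.4, 231.5, 61.0]
turq [276.0, 123.2, 254.0] [276.0, 123.2, 251.0]
steel (6, 2, 17, 27)
```

```bash
python3 -c "from station import *;print(sign_off())"
```

```text
the job is handed in; nothing more can be done
None
```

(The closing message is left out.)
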